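# Pack two paint tins into the corner of the loading plate

### The job

First set the large tin upright in the corner of the fenced loading plate, its broad side flush against the long fence and its end flush against the short fence, and let go of it. Only then stand the small tin, which is lying on its side, upright on the bench and let go; then take it again and pack it upright on the plate with its broad side flush against the long fence and its narrow side flush against the end of the large tin. Leave no gaps, do not knock the large tin over, and leave the jar, the cup and the spray can where they stand.

Things in the scene. Friction and masses are not known exactly. Their poses are not given: they have to be found in the camera images.
- plate_corner (a point): Inner corner of the fixed aluminium loading plate (150 x 280 mm, 6 mm thick), on its upper face, 6 mm above the bench. Axes are the plate's, z up. The long fence (274 mm) runs from here along -y and bounds the plate at +x, far from the robot; the short one (141 mm) runs along -x and bounds it at +y. Fences: 6 mm thick, 35 mm high above the plate, inner faces meeting here. Other sides open.
- large_tin_center (a point): Centre of the large oblong steel tin with paper label, upright on the bench at the start. Body 56 mm deep (its x), 96 mm long (its y), 92 mm high (its z); this point is half-way up the body. A round black cap, 32 mm across, stands 12 mm above the middle of its top. About 0.45 kg.
- small_tin_center (a point): Centre of the small tin of the same make: body 40 mm deep (its x), 60 mm wide (its y), 92 mm high (its z, foot to top); this point is half-way along the height. Black cap 26 mm across, 12 mm tall. At the start it lies on a broad side: x points up, z (foot to cap) is level, roughly towards the robot; centre 20 mm above the bench. About 0.24 kg.
- jar: Glass jar with black lid, 64 mm across, 85 mm high, a bystander; origin at the centre of its underside.
- cup: White plastic mixing cup, 76 mm across, 100 mm high, a bystander; origin at the centre of its underside.
- spray: Spray can, 54 mm across, 150 mm high, a bystander; origin at the centre of its underside.
There are look-alikes about, which are no part of the job. What is shaped like the part that bears large_tin_center but blue or orange is not meant.

How it is judged (in metres and radians):
On the way, in this order (a step that is already met when the one before it is completed fails the run):
1. the large tin stands in the corner, flush with both fences, released (x of large_tin_center in the frame of plate_corner between -0.0315 and -0.026 m and y of large_tin_center in the frame of plate_corner between -0.0515 and -0.046 m and z of large_tin_center in the frame of plate_corner below 0.049 m and angle between large_tin_center's own z axis and vertical below 0.06 rad and angle between the y axis of large_tin_center and the y axis of plate_corner, either way round below 0.05 rad and contact force between the fingers and large_tin below 0.1 N and linear speed of large_tin below 0.02 m/s), for 0.2 s.
2. the small tin stands upright on the bench, clear of the plate, released (angle between small_tin_center's own z axis and vertical below 0.06 rad and height (world z) of small_tin_center below 0.049 m and contact force between the fingers and small_tin below 0.1 N and linear speed of small_tin below 0.02 m/s), for 0.2 s.
At the end, for the whole second after the job is handed in: Both tins upright on the plate (tilt under 0.06 rad), released, at rest, long sides along the long fence within 0.05 rad: the large one within 3 mm of both fences in the corner, the small one within 3 mm of the long fence and of the large tin's end (all of step 1 and x of small_tin_center in the frame of plate_corner between -0.0235 and -0.018 m and y of small_tin_center in the frame of plate_corner between -0.1325 and -0.122 m and horizontal distance between small_tin_center and large_tin_center below 0.0822 m and z of small_tin_center in the frame of plate_corner below 0.049 m and angle between small_tin_center's own z axis and vertical below 0.06 rad and angle between the y axis of small_tin_center and the y axis of plate_corner, either way round below 0.05 rad and contact force between the fingers and small_tin below 0.1 N and linear speed of small_tin below 0.02 m/s); the robot touches nothing.
It fails at once if the large tin is tipped over (angle between large_tin_center's own z axis and vertical above 0.6 rad).
It fails at once if the jar is moved more than 30 mm (distance of jar from where it was at the start of the episode above 0.03 m).
It fails at once if the cup is moved more than 30 mm (distance of cup from where it was at the start of the episode above 0.03 m).
It fails at once if the spray can is moved more than 30 mm (distance of spray from where it was at the start of the episode above 0.03 m).
It also fails if it takes over 72 s, if anything falls off the work surface, if the arm or the gripper's body presses on something with over 40 N, if the wrist force passes 120 N, or if a joint passes its speed limit or range.

### The arm

A 6-joint arm with a two-finger parallel gripper is mounted at the origin on the work surface. World frame = base frame: x ahead of the robot, y to its left, z up, the work surface at z = 0. Lengths are in m, angles in degrees, forces in N, time in s.
With the tool pointing down it reaches from about 0.375 to 0.9 m from the base axis. Payload 3.1 kg.
Tool frame: the origin (TCP) lies at the very end of the fingers, on their centre line; the grasp point (between the pads) lies 19 mm behind it; z points along the fingers, y is the line along which they close (so a half turn about z gives the same grasp; the last joint's range is limited). The gripper opens to 87 mm and grips with 3 to 60 N. Pads are 19 mm wide; open, the fingers measure 117 mm over their backs; the gripper's body (75 mm by 190 mm) begins 51 mm behind the grasp point.
Start: joints at [63.283, 30.224, 82.088, -0, 67.689, -10.227], TCP at [0.177, 0.599, 0.223] pointing down, gripper open.
Joint ranges: [-176.69, 176.69], [-43.24, 126.21], [12.49, 139.97], [-82, 262], [0, 151.66], [-163.58, 163.58]. Speed limits (degrees/s): [159.86, 159.86, 180, 180, 180, 180].

### API

Orientations are given as a 3x3 rotation matrix whose columns are the frame's x, y, z axes.
In Python, from rig import * gives the robot as it stands.
- The arm moves only by the tool jog_arm, never from a script. Its arguments are lists of equal length, an entry for each row: "delta_pos": the shift along the world's x, y, z in cm, a list of three; "turn": the turn about the world's z in degrees; "grip": the closure, from 0 (fully open) to 1 (shut). In form: {"delta_pos": [[x, y, z], ...], "turn": [turn, ...], "grip": [grip, ...]}. A call has 1 to 12 rows; each row is the pose to reach, as a shift and turn from the pose commanded when the call began; what a row does not reach only later rows make up. A row lasts 1/8 s, in which the tool goes at most 62.5 mm and 10.7 degrees, less where a joint would pass 70% of its speed; a pose out of reach is approached as far as the arm can. A call with a gripper value outside its range is refused whole. The fingers move at their own pace and stop on an object; the grip force is fixed at half the most. Time passes only in rows, so rows that repeat a pose let the fingers close. It gives the time, the measured TCP pose, the force, the opening and the grip force at its end, in the units of the state.
- read_state(): the state, without advancing time (a new reading comes with each control period).
- capture(name): name is "scene" or "top" or "wrist"; returns a dict with "color" (480x640x3 uint8, blue, green, red), "fovy" (degrees; the focal length in pixels is half the picture's height over the tangent of half this angle, whatever the lens; pixels are square), "cx", "cy" (the principal point, pixels), "camera_from_world" (4x4, takes a point from world to camera coordinates). Camera axes: x right, y up, looking along -z (the intrinsics and any distortion apply to the point x, -y, -z); pixel columns grow to the right and rows downward; lengths in m; the calibration is good to about 2 mm. A picture is of the moment at which its call begins. There is no depth.
- hand_in(): hands the job in; it is judged then, once.
The state is a dict: "time_s": time; "joint_positions": joint angles; "qvel": joint speeds; "tau": joint torques, N m; "position": TCP position; "tcp_rot": TCP orientation; "force": force on the tool from outside, world axes, zero at the start; "moment": the same for the moment, N m; "opening": opening from 0.0 (shut) to 1.0 (fully open); "grasp_force": force on a finger pad.
Only numpy, scipy, OpenCV 4.12 (cv2) and the standard library are available. Lean on these libraries where they do the work, as an engineer would, in place of code of your own. Each camera call takes 0.05 s, during which the arm holds its last target. There are 200 camera calls.

## Working session

There is one attempt and no reset: what is moved stays moved. The work goes in short steps, Python scripts to look and compute and a tool call to move; the robot and the scene stay as the last step left them, time stands still between calls to the robot, and variables do not carry over. Pictures are saved under pics/ and viewed, at most 10 in all, crops included, and the job is handed in when it is done.

Besides the shell and the picture viewer there is one more tool, called after "Emit:" by a JSON object that holds its "api" and its "payload", one argument or row to a line. jog_arm: Moves the arm, as the interface text tells. Its arguments: {"type":"object","properties":{"delta_pos":{"type":"array"},"turn":{"type":"array"},"grip":{"type":"array"}},"required":["delta_pos","turn","grip"]}

```bash
ls; mkdir -p pics
python3 - <<'E'
from rig import *
import cv2
for n in("scene","top","wrist"):
    c=capture(n); cv2.imwrite(f"pics/{n}0.png",c["color"]); print(n,{k:c[k] for k in c if k!="color"})
print(read_state())
E
```

```text
pics
scene {'fovy': 52.28180190616837, 'cx': 327.18729690453216, 'cy': 245.40954728806136, 'camera_from_world': array([[ 0.80681686,  0.59078971, -0.003751  , -0.44613365],
       [-0.50857153,  0.69773803,  0.50449642,  0.26049161],
       [ 0.3006685 , -0.40512857,  0.86340564, -1.41704657],
       [ 0.        ,  0.        ,  0.        ,  1.        ]])}
top {'fovy': 51.52810430698168, 'cx': 320.4165714707471, 'cy': 238.37860356117847, 'camera_from_world': array([[ 0.0799554 , -0.99679688,  0.00176212, -0.02296496],
       [ 0.97600372,  0.07864649,  0.20305532, -0.56574965],
       [-0.20254349, -0.01451553,  0.97916568, -1.17107343],
       [ 0.        ,  0.        ,  0.        ,  1.        ]])}
wrist {'fovy': 68.0160141122982, 'cx': 319.3876673077406, 'cy': 237.777589155056, 'camera_from_world': array([[ 0.28370686,  0.95890789, -0.00246639, -0.62513617],
       [-0.92362104,  0.27257357, -0.2694955 ,  0.03232705],
       [-0.25774908,  0.07873573,  0.96299849, -0.39023953],
       [ 0.        ,  0.        ,  0.        ,  1.        ]])}
{'time_s': 0.15, 'joint_positions': array([ 6.32815873e+01,  3.02673279e+01,  8.21380654e+01,  1.14218730e-03,
        6.76901971e+01, -1.02265505e+01]), 'qvel': array([ 0.00786514, -0.08556523, -0.3036971 , -0.05525266, -0.09231625,
       -0.11886052]), 'tau': array([ 3.20154868e-04, -4.40433347e+01, -1.76841652e+01,  6.33118744e-02,
        5.52590657e-02, -1.02536590e-04]), 'position': array([0.17713135, 0.59880002, 0.22179813]), 'tcp_rot': array([[-9.58857791e-01,  2.83885802e-01, -7.66581654e-04],
       [ 2.83886663e-01,  9.58856697e-01, -1.48193883e-03],
       [ 3.14340559e-04, -1.63859090e-03, -9.99998608e-01]]), 'force': array([-0.29560793, -0.0440354 ,  0.44681263]), 'moment': array([-0.00347077,  0.0235607 ,  0.03124974]), 'grasp_force': 0.0, 'opening': 0.9985415469728882}
```

View pics/top0.png

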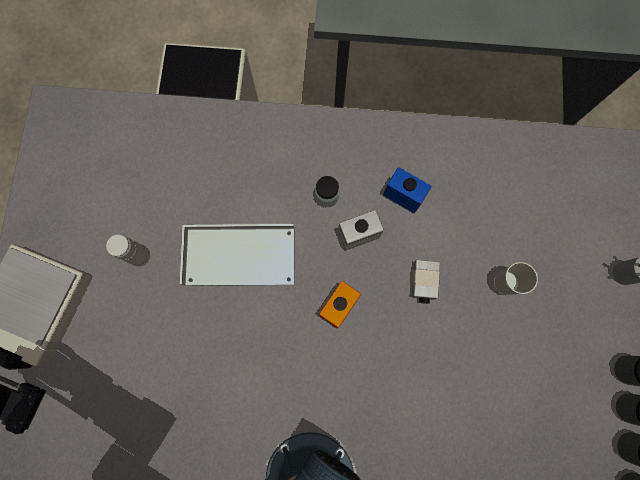

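View pics/scene0.png

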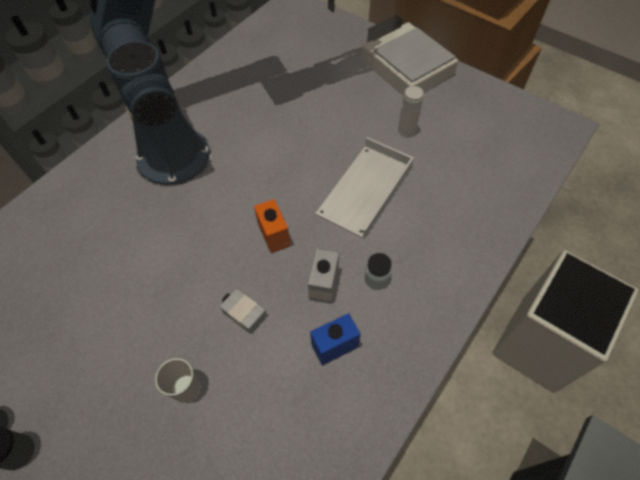

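The top view shows the plate at about (181–294, 224–286) with fences at its top and left. The large white tin's cap is at (361,228), the jar at (327,190), the spray can at (120,245) and the cup at (520,280). The small tin lies at (426,281) with its cap toward the robot. The scene view agrees, with the large tin at (323,267) and the small tin at (243,308).

```bash
cat > h.py <<'E'
import numpy as np, cv2
from rig import *
def K(c):
    f=240/np.tan(np.radians(c["fovy"]/2)); return np.array([[f,0,c["cx"]],[0,f,c["cy"]],[0,0,1]])
def ray(c,uv,z):
    M=c["camera_from_world"];R,t=M[:3,:3],M[:3,3]; o=-R.T@t
    uv=np.atleast_2d(uv).astype(float)
    d=np.c_[uv,np.ones(len(uv))]@np.linalg.inv(K(c)).T*[1,-1,-1]@R
    return o+d*((z-o[2])/d[:,2])[:,None]
def proj(c,P):
    M=c["camera_from_world"]; p=np.atleast_2d(P)@M[:3,:3].T+M[:3,3]
    return (p*[1,-1,-1]@K(c).T)[:,:2]/-p[:,2:3]
def crop(c,x,y,w,h,s,name):
    cv2.imwrite(name,cv2.resize(c["color"][y:y+h,x:x+w],None,fx=s,fy=s,interpolation=cv2.INTER_CUBIC))
E
python3 - <<'E'
from h import *
np.set_printoptions(precision=4,suppress=True)
for n,pts in dict(top=dict(large=(361.5,226,.104),jar=(327,187,.085),spray=(118.5,245.5,.15),cup=(521,278,.1)),scene=dict(large=(323,266.5,.104),jar=(379,265,.085),spray=(413.5,94,.15),cup=(175,375,.1))).items():
    c=capture(n)
    for k,v in pts.items(): print(n,k,ray(c,v[:2],v[2])[0])
    g=c["color"].min(axis=2)
    print(n,np.percentile(g,[50,90,99]))
    if n=="top":
        for nm,(x,y,w,h) in dict(plate=(170,215,135,80),large=(335,205,55,50),small=(405,255,45,55)).items():
            m=(g[y:y+h,x:x+w]>130).astype(np.uint8)
            cs=cv2.findContours(m,0,1)[0]; q=max(cs,key=cv2.contourArea)+[x,y]
            r=cv2.minAreaRect(q); b=cv2.boxPoints(r); print(nm,r,"\n",ray(c,b,{'plate':.006,'large':.092,'small':.04}[nm]))
        crop(c,170,160,290,150,2.7,"pics/t1.png")
c=capture("wrist"); M=c["camera_from_world"];print(-M[:3,:3].T@M[:3,3])
E
```

```text
top large [ 0.5943 -0.0737  0.104 ]
top jar [0.6907 0.0162 0.085 ]
top spray [0.4934 0.4776 0.15  ]
top cup [ 0.5002 -0.4553  0.1   ]
top [102. 110. 182.]
plate ((238.99996948242188, 256.5), (54.99999237060547, 107.99998474121094), 90.0) 
 [[0.5731 0.3745 0.006 ]
 [0.5956 0.0959 0.006 ]
 [0.4535 0.0829 0.006 ]
 [0.4316 0.3552 0.006 ]]
large ((361.10736083984375, 226.08990478515625), (21.429296493530273, 38.55189514160156), 69.67686462402344) 
 [[ 0.6009 -0.0205  0.092 ]
 [ 0.6414 -0.1057  0.092 ]
 [ 0.5928 -0.1265  0.092 ]
 [ 0.553  -0.0419  0.092 ]]
small ((426.6882019042969, 278.5529479980469), (23.699220657348633, 35.970664978027344), 4.398705005645752) 
 [[ 0.4451 -0.2162  0.04  ]
 [ 0.5346 -0.2193  0.04  ]
 [ 0.5348 -0.278   0.04  ]
 [ 0.4453 -0.2741  0.04  ]]
scene large [ 0.6002 -0.08    0.104 ]
scene jar [0.6969 0.0079 0.085 ]
scene spray [0.499  0.4715 0.15  ]
scene cup [ 0.5038 -0.4561  0.1   ]
scene [ 99. 108. 147.]
[0.1067 0.6215 0.3834]
```

View pics/t1.png

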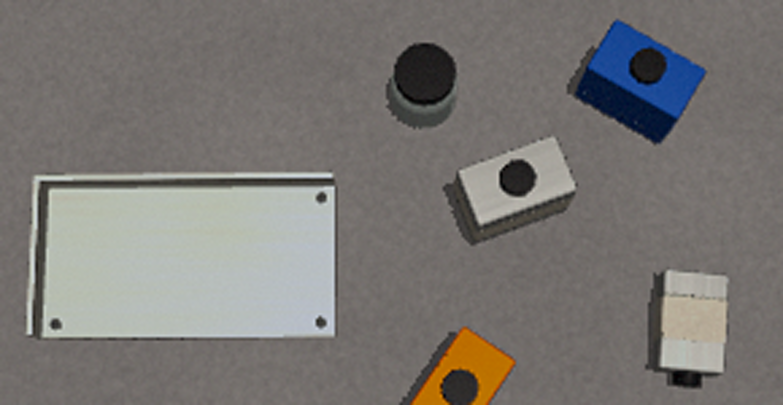

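The crop shows the fence's inner corner at about (45,180), with the long fence running to (333,172). The large tin's top is centred at (517,180). The top and scene rays agree to 6–8 mm, so I'll move over the tin and refine with the wrist camera.

Emit:
{"api": "jog_arm", "payload": {
  "delta_pos": [
    [2,-2,6],
    [7,-9,8],
    [12,-16,8],
    [17,-24,8],
    [22,-31,8],
    [26,-38,8],
    [30,-45,8],
    [34,-52,8],
    [38,-59,8],
    [41,-65,8],
    [42,-67,8],
    [42,-67,8]
  ],
  "turn": [-4,-10,-16,-22,-28,-34,-40,-46,-48,-48,-48,-48],
  "grip": [0,0,0,0,0,0,0,0,0,0,0,0]
}}

```text
time_s: 1.8
position: [0.5591, -0.0025, 0.3026]
tcp_rot: [[-0.43, 0.903, 0.001], [0.903, 0.43, 0.0], [-0.0, 0.001, -1.0]]
force: [0.5, 0.5, -0.1]
opening: 0.999
grasp_force: 0.0
```

Emit:
{"api": "jog_arm", "payload": {
  "delta_pos": [
    [0,0,0],
    [0,0,0],
    [0,0,0]
  ],
  "turn": [0,0,0],
  "grip": [0,0,0]
}}

```text
time_s: 2.17
position: [0.5575, 0.0008, 0.3025]
tcp_rot: [[-0.432, 0.902, -0.001], [0.902, 0.432, 0.0], [0.001, -0.0, -1.0]]
force: [-0.3, 0.3, 0.8]
opening: 1.001
grasp_force: 0.0
```

Run:
```python
from h import *
c=capture("wrist"); cv2.imwrite("pics/w1.png",c["color"])
s=read_state();print(s["position"],np.degrees(np.arctan2(*s["tcp_rot"][[1,0],1])),s["joint_positions"])
```

```text
[0.55758638 0.00092581 0.30255024] 25.625050440440404 [-1.13943859e+01  2.00894683e+01  8.60376804e+01  1.26982300e-02
  7.39007597e+01 -3.70229570e+01]
```

View pics/w1.png

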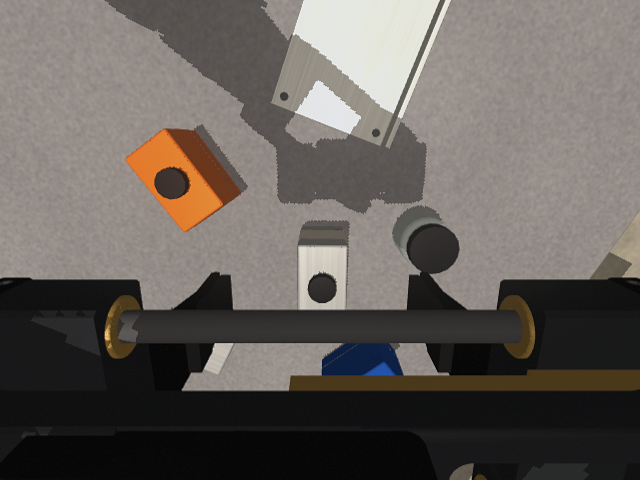

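The wrist view shows the large tin's top between columns 298 and 348, with its cap at (322,288). The tin is aligned with the tool. The jar lid is at (433,247), and the plate and fence run to upper right from (389,147). Measuring the tin.

Run:
```python
from h import *
np.set_printoptions(precision=4,suppress=True)
c=capture("wrist");I=c["color"]; g=I.min(axis=2)
print(g[265,285:360:3]); print(g[225:310,310:312].mean(1)[::4])
# cap
m=(g[265:308,300:346]<75).astype(np.uint8)
cs=cv2.findContours(m,0,1)[0]; q=max(cs,key=cv2.contourArea)+[300,265]
(x,y),r=cv2.minEnclosingCircle(q);print("cap",x,y,r,ray(c,(x,y),.104))
pts=np.array([[298,250],[298,300],[348.5,250],[348.5,300],[299,246],[348,246]]);print(ray(c,pts,.092))
print("fence far outer",ray(c,[[389,147],[450,0]],.041)); print("jar",ray(c,(433,247),.085))
```

```text
[134 132 129 130 105 199 202 192 193 197 189 190 189 193 192 194 191 190
 187 187 176 144 141 139 138]
[ 83.5  75.   83.5  84.   73.  120.5 200.  197.5 196.  194.  192.  191.
 188.  159.5  30.5  46.5  45.   43.   58.  180.5 178.5 133. ]
cap 321.5 287.5 14.916534423828125 [[ 0.5959 -0.0719  0.104 ]]
[[ 0.5558 -0.0478  0.092 ]
 [ 0.5808 -0.1021  0.092 ]
 [ 0.6057 -0.0238  0.092 ]
 [ 0.6327 -0.0772  0.092 ]
 [ 0.5548 -0.0431  0.092 ]
 [ 0.6031 -0.02    0.092 ]]
fence far outer [[0.6024 0.0947 0.041 ]
 [0.5885 0.2524 0.041 ]]
jar [[0.6905 0.0183 0.085 ]]
```

Emit:
{"api": "jog_arm", "payload": {
  "delta_pos": [
    [2,-4,0],
    [3.8,-7.3,-4],
    [3.8,-7.3,-9],
    [3.8,-7.3,-14],
    [3.8,-7.3,-19],
    [3.8,-7.3,-23],
    [3.8,-7.3,-25],
    [3.8,-7.3,-25],
    [3.8,-7.3,-25],
    [3.8,-7.3,-25],
    [3.8,-7.3,-25],
    [3.8,-7.3,-25]
  ],
  "turn": [0,0,0,0,0,0,0,0,0,0,0,0],
  "grip": [0,0,0,0,0,0,0,0,0,1,1,1]
}}

```text
time_s: 3.78
position: [0.5966, -0.0737, 0.0531]
tcp_rot: [[-0.431, 0.903, 0.001], [0.903, 0.431, -0.0], [-0.001, 0.001, -1.0]]
force: [0.8, -0.4, 0.2]
opening: 0.749
grasp_force: 0.0
```

Emit:
{"api": "jog_arm", "payload": {
  "delta_pos": [
    [0,0,0],
    [0,0,0],
    [0,0,0],
    [0,0,0],
    [0,0,2],
    [0,0,5],
    [0,0,9],
    [0,0,13],
    [0,0,15],
    [0,0,15],
    [0,0,15]
  ],
  "turn": [0,0,0,0,0,0,0,0,0,0,0],
  "grip": [1,1,1,1,1,1,1,1,1,1,1]
}}

```text
time_s: 5.15
position: [0.5952, -0.0731, 0.2007]
tcp_rot: [[-0.431, 0.903, -0.003], [0.903, 0.431, 0.001], [0.002, -0.002, -1.0]]
force: [-0.1, -0.4, -4.3]
opening: 0.638
grasp_force: 30.0
```

Emit:
{"api": "jog_arm", "payload": {
  "delta_pos": [
    [-1,3,0],
    [-1,8,0],
    [-2,13,0],
    [-3,18,0],
    [-4,23,0],
    [-5,27,0],
    [-5.5,30,0],
    [-5.5,31,0],
    [-5.5,31,0],
    [-5.5,31,0],
    [-5.5,31,0]
  ],
  "turn": [-3,-7,-11,-15,-19,-20.5,-20.5,-20.5,-20.5,-20.5,-20.5],
  "grip": [1,1,1,1,1,1,1,1,1,1,1]
}}

```text
time_s: 6.52
position: [0.5417, 0.2352, 0.2023]
tcp_rot: [[-0.086, 0.996, -0.0], [0.996, 0.086, -0.0], [-0.0, -0.0, -1.0]]
force: [0.0, 0.8, -3.6]
opening: 0.642
grasp_force: 30.0
```

Run:
```python
from h import *
c=capture("wrist"); cv2.imwrite("pics/w2.png",c["color"])
s=read_state();print(s["position"],np.degrees(np.arctan2(*s["tcp_rot"][[1,0],1])))
```

```text
[0.5416907  0.23534565 0.20240387] 4.9223422268468
```

View pics/w2.png

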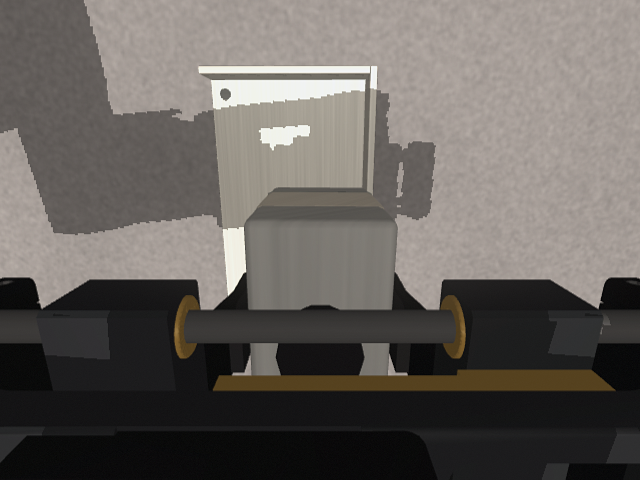

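The wrist view shows the held tin upright ahead of the corner. The short fence's top strip is at rows 67–74, the long fence's top strip at columns 370–377, and their inner corner is near (370,74). I'll find the edges precisely.

Run:
```python
from h import *
np.set_printoptions(precision=4,suppress=True,linewidth=150)
c=capture("wrist");g=c["color"].mean(2)
for u in(215,250,290,330,355): print(u,g[62:86,u-2:u+3].mean(1).astype(int))
for v in(82,90,110,140,170): print(v,g[v-2:v+3,358:384].mean(0).astype(int))
```

```text
215 [155 157 158 155 213 236 238 239 239 241 244 181 114 108 108 108 106  97 232 242 239 239 239 239]
250 [160 161 161 157 218 238 239 239 240 242 244 183 109 107 109 109 108  99 233 243 240 240 240 240]
290 [159 161 162 136 212 239 240 240 241 243 244 169 108 109 109 110 107  98 234 244 241 241 241 241]
330 [156 158 161 137 219 239 240 241 242 244 241 160  99 106 108 106 103 129 236 244 241 241 241 241]
355 [162 161 159 136 220 240 240 241 242 244 240 155  94 105 107 105 101 127 234 243 240 240 240 240]
82 [240 241 241 242 242 242 243 158  98 100  99 114 217 247 242 241 241 242 231 136 154 156 158 161 161 160]
90 [218 218 217 219 218 184 181 110  97  99  98  98 153 176 186 182 183 186 154 126 128 129 143 165 165 166]
110 [163 162 163 163 164 160 125  95  96  96  97 129 170 161 157 157 159 149  89  96  98  99 100 100  99  98]
140 [160 159 161 162 159 136  91  93  94  94 124 164 156 152 153 154 134  91  94  94  93  92  92  94  95  95]
170 [154 156 158 155 135  89  92  92  92 120 161 153 150 151 152 120  95  95  94  94  95  94  95  95  95  94]
```

```bash
cat > m.py <<'E'
from h import *
np.set_printoptions(precision=4,suppress=True,linewidth=150)
c=capture("wrist")
def X(a,b,n,z):  # corner by two lines
    A=ray(c,a,z)[:,:2];B=ray(c,b,z)[:,:2]
    t=np.linalg.solve(np.c_[A[1]-A[0],-(B[1]-B[0])],B[0]-A[0]); p=A[0]+t[0]*(A[1]-A[0])
    d1=A[1]-A[0];d2=B[0]-B[1]
    print(n,p,"short fence deg",np.degrees(np.arctan2(d1[1],d1[0])),"long deg+90",np.degrees(np.arctan2(-d2[0],d2[1])))
X([[215,73.04],[355,72.92]],[[369.5,95],[367.08,170]],"top",.041)
X([[215,79.5],[355,79.3]],[[363.94,110],[362.2,170]],"foot",.006)
s=read_state();print(s["position"],np.degrees(np.arctan2(*s["tcp_rot"][[1,0],1])))
E
python3 m.py
```

```text
top [0.5733 0.3662] short fence deg 4.998050082341874 long deg+90 5.132040809410972
foot [0.5731 0.3664] short fence deg 5.0271380502223595 long deg+90 5.1102105131887114
[0.5416 0.2357 0.2025] 4.942096467887539
```

Emit:
{"api": "jog_arm", "payload": {
  "delta_pos": [
    [0.1,4,0],
    [0.3,7.1,-3],
    [0.3,7.1,-7],
    [0.3,7.1,-10],
    [0.3,7.1,-12.5],
    [0.3,7.1,-13.5],
    [0.3,7.1,-14.1],
    [0.3,7.1,-14.1],
    [0.3,7.1,-14.1]
  ],
  "turn": [0.1,0.1,0.1,0.1,0.1,0.1,0.1,0.1,0.1],
  "grip": [1,1,1,1,1,1,1,1,1]
}}

```text
time_s: 7.8
position: [0.5451, 0.3077, 0.0625]
tcp_rot: [[-0.089, 0.996, 0.002], [0.996, 0.089, 0.001], [0.001, 0.002, -1.0]]
force: [-0.3, -0.2, -4.2]
opening: 0.646
grasp_force: 30.0
```

Run:
```python
from h import *
s=read_state();print(s["position"],np.degrees(np.arctan2(*s["tcp_rot"][[1,0],1])),s["force"])
c=capture("wrist"); crop(c,200,0,300,320,1.8,"pics/w3.png")
```

```text
[0.54513143 0.30768348 0.0625288 ] 5.1093500281780075 [-0.28999514 -0.24701579 -4.16737489]
```

View pics/w3.png

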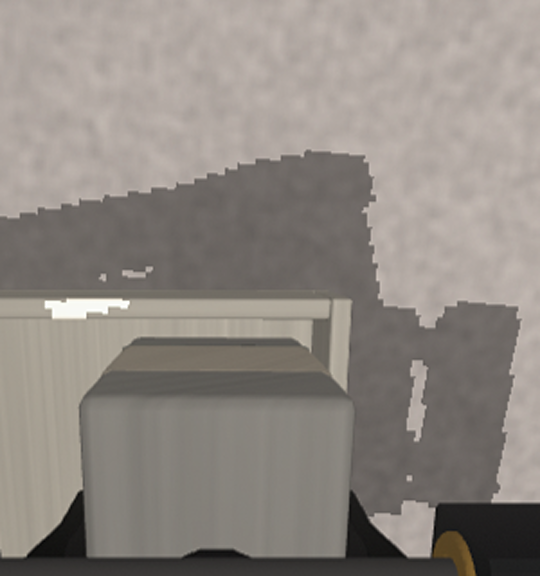

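The crop shows the tin over the plate, with a clear gap to the short fence (crop row 318) and a small gap to the long fence (crop column 330). Next I lower it, then press it to +x and +y.

Emit:
{"api": "jog_arm", "payload": {
  "delta_pos": [
    [0,0,-0.2],
    [0.2,0.02,-0.2],
    [0.4,0.03,-0.2],
    [0.5,0.04,-0.2],
    [0.55,0.05,-0.2],
    [0.55,0.05,-0.2]
  ],
  "turn": [0,0,0,0,0,0],
  "grip": [1,1,1,1,1,1]
}}

```text
time_s: 8.6
position: [0.5497, 0.3079, 0.0594]
tcp_rot: [[-0.089, 0.996, -0.0], [0.996, 0.089, -0.0], [-0.0, -0.0, -1.0]]
force: [-1.3, -0.2, -3.0]
opening: 0.643
grasp_force: 30.0
```

Emit:
{"api": "jog_arm", "payload": {
  "delta_pos": [
    [-0.02,0.2,0],
    [-0.04,0.4,0],
    [-0.06,0.55,0],
    [-0.06,0.65,0],
    [-0.06,0.65,0],
    [-0.06,0.65,0]
  ],
  "turn": [0,0,0,0,0,0],
  "grip": [1,1,1,1,1,1]
}}

```text
time_s: 9.35
position: [0.5491, 0.3145, 0.0594]
tcp_rot: [[-0.089, 0.996, -0.0], [0.996, 0.089, 0.0], [0.0, -0.0, -1.0]]
force: [-0.1, 0.2, -3.6]
opening: 0.637
grasp_force: 30.0
```

Emit:
{"api": "jog_arm", "payload": {
  "delta_pos": [
    [0.05,0.0,0],
    [0.1,0.0,0],
    [0.12,0.01,0],
    [0.12,0.01,0]
  ],
  "turn": [0,0,0,0],
  "grip": [1,1,1,1]
}}

```text
time_s: 9.85
position: [0.5494, 0.3144, 0.0594]
tcp_rot: [[-0.089, 0.996, -0.002], [0.996, 0.089, -0.001], [-0.0, -0.002, -1.0]]
force: [-4.2, -1.0, -1.4]
opening: 0.643
grasp_force: 29.9
```

Emit:
{"api": "jog_arm", "payload": {
  "delta_pos": [
    [0,0.05,0],
    [0,0.1,0],
    [-0.01,0.15,0],
    [-0.01,0.15,0]
  ],
  "turn": [0,0,0,0],
  "grip": [1,1,1,1]
}}

```text
time_s: 10.35
position: [0.5493, 0.315, 0.0589]
tcp_rot: [[-0.089, 0.996, -0.003], [0.996, 0.089, -0.002], [-0.002, -0.003, -1.0]]
force: [-3.8, -2.3, -1.9]
opening: 0.642
grasp_force: 30.0
```

Emit:
{"api": "jog_arm", "payload": {
  "delta_pos": [
    [0.03,0.1,0],
    [0.05,0.2,0],
    [0.05,0.2,-0.1],
    [0.05,0.2,-0.15],
    [0.05,0.2,-0.15]
  ],
  "turn": [0,0,0,0,0],
  "grip": [1,1,1,1,1]
}}

```text
time_s: 10.98
position: [0.5493, 0.3155, 0.059]
tcp_rot: [[-0.09, 0.996, -0.004], [0.996, 0.09, -0.005], [-0.004, -0.004, -1.0]]
force: [-6.5, -6.9, 7.7]
opening: 0.642
grasp_force: 30.0
```

Emit:
{"api": "jog_arm", "payload": {
  "delta_pos": [
    [0,0,0],
    [0,0,0],
    [0,0,0],
    [-0.2,-0.1,0],
    [-0.2,-0.1,3],
    [-0.2,-0.1,8],
    [-0.2,-0.1,13],
    [-0.2,-3,15],
    [0,-8,15],
    [0,-11,15],
    [0,-11,15],
    [0,-11,15]
  ],
  "turn": [0,0,0,0,0,0,0,0,0,0,0,0],
  "grip": [0.2,0.2,0.2,0.2,0.1,0,0,0,0,0,0,0]
}}

```text
time_s: 12.48
position: [0.5511, 0.2087, 0.2081]
tcp_rot: [[-0.089, 0.996, 0.001], [0.996, 0.089, 0.001], [0.001, 0.001, -1.0]]
force: [0.2, 0.9, -0.4]
opening: 1.0
grasp_force: 0.0
```

Run:
```python
from h import *
s=read_state();print(s["position"],np.degrees(np.arctan2(*s["tcp_rot"][[1,0],1])))
c=capture("wrist"); crop(c,200,0,300,310,1.9,"pics/w4.png")
print(proj(c,[[.5495,.316,.104+.006]]))
```

```text
[0.55111689 0.20865092 0.20805903] 5.100537813233226
[[330.62724797  89.16948223]]
```

View pics/w4.png

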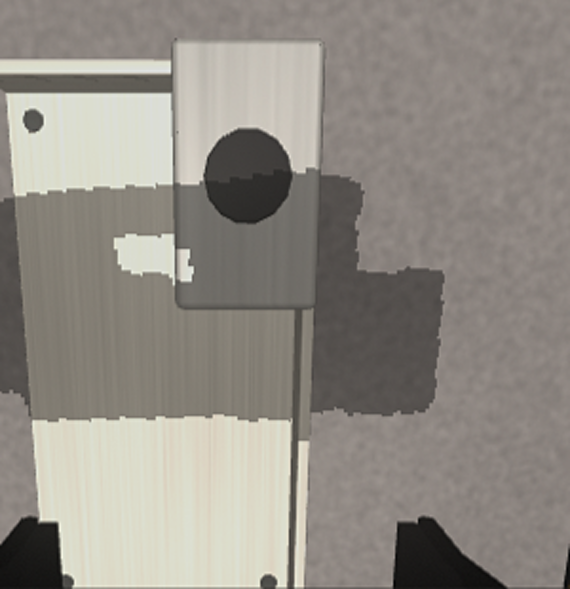

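The large tin stands in the corner. Its cap is at crop (248,176) and its near end at crop row 307. I'll check numerically that it's flush.

```bash
cat > cap.py <<'E'
from h import *
np.set_printoptions(precision=4,suppress=True,linewidth=150)
C=np.array([.5732,.3663]);a=np.radians(5.07);R=np.array([[np.cos(a),-np.sin(a)],[np.sin(a),np.cos(a)]])
P=lambda p:(np.atleast_2d(p)[:,:2]-C)@R
if __name__=="__main__":
    c=capture("wrist");g=c["color"].min(2)
    m=(g[60:122,300:362]<72).astype(np.uint8)
    q=max(cv2.findContours(m,0,1)[0],key=cv2.contourArea)+[300,60]
    e=cv2.fitEllipse(q);print(e,"cap",P(ray(c,e[0],.11)))
    for u in(300,320,345): print(u,g[155:168,u], g[14:28,u])
    for v in(40,80,150): print(v,g[v,286:298],g[v,360:376])
    print(P(ray(c,[[320,161.5],[291.2,80],[368,80],[320,21]],.098)))
E
python3 cap.py
```

```text
((330.1966247558594, 92.99799346923828), (44.63694763183594, 48.6038703918457), 2.3259379863739014) cap [[-0.0285 -0.0501]]
300 [107 107 108 108 107 100  92  76 111 120 120 119 119] [127 128 129 130 132 134 109 132 154 173 184 186 185 186]
320 [104 103 103 103 103  98  89  76  98 120 124 122 121] [131 131 130 129 130 131 104 127 148 165 175 178 176 177]
345 [105 104 105 105 105  99  89  77  98 119 121 120 120] [129 132 133 133 134 135 106 127 152 170 184 185 184 184]
40 [ 78  80  80  81  74 123 144 163 184 184 183 185] [184 184 183 183 185 186 188 184 161 138 107 119 126 125 128 126]
80 [211 211 210 213 213 108 134 159 178 193 190 192] [185 186 185 186 189 190 176 154 133  95 128 127 127 129 129 127]
150 [122 121 118 117 119 121  89  84  90  98 103 103] [104 104 105 106 100  94  78  75  76  77  79  78  79  79  78  77]
[[-0.0353 -0.0964]
 [-0.0557 -0.0402]
 [-0.0016 -0.0401]
 [-0.0355 -0.0033]]
```

Emit:
{"api": "jog_arm", "payload": {
  "delta_pos": [
    [0,-2,4],
    [-1,-7,4],
    [-2,-12,4],
    [-3,-17,4],
    [-4,-22,4],
    [-5,-27,4],
    [-6,-32,4],
    [-7,-37,4],
    [-8,-42,4],
    [-9,-45,4],
    [-9,-45.5,4],
    [-9,-45.5,4]
  ],
  "turn": [8,16,24,32,40,50,60,70,80,83,83,83],
  "grip": [0,0,0,0,0,0,0,0,0,0,0,0]
}}

```text
time_s: 14.08
position: [0.4613, -0.2462, 0.2478]
tcp_rot: [[-0.999, 0.033, 0.0], [0.033, 0.999, 0.001], [-0.0, 0.001, -1.0]]
force: [-0.2, 0.8, -0.3]
opening: 0.997
grasp_force: 0.0
```

Run:
```python
from h import *
s=read_state();print(s["position"],np.degrees(np.arctan2(*s["tcp_rot"][[1,0],1])),s["joint_positions"])
c=capture("wrist"); cv2.imwrite("pics/w5.png",c["color"])
```

```text
[ 0.46134281 -0.246171    0.24779998] 88.10731403873976 [-4.03614781e+01  2.05640394e+01  9.49086155e+01  4.01535122e-02
  6.45526573e+01 -1.28486052e+02]
```

View pics/w5.png

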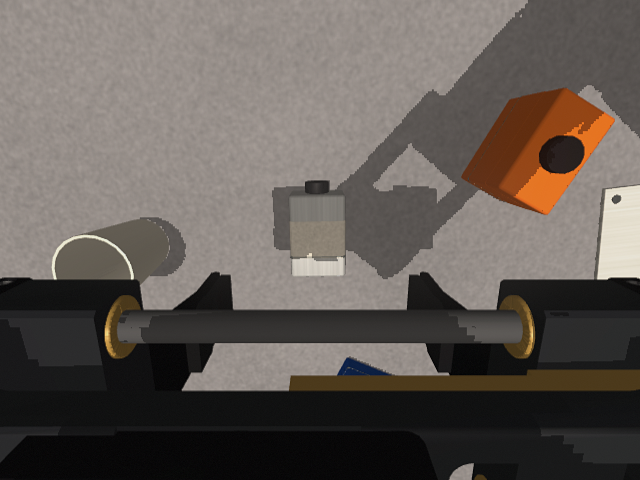

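The tin lies at columns 290–344 and rows 194–275, with its cap at (317,187) toward the robot. It's well centred.

Run:
```python
from h import *
np.set_printoptions(precision=4,suppress=True)
c=capture("wrist");g=c["color"].min(2)
print(g[186:200,305],g[270:280,305],g[210,284:296],g[210,338:350],g[265,284:296],g[265,338:350])
print(ray(c,[[290.5,194.5],[344,194.5],[291.5,275],[345,275]],.04))
```

```text
[ 36  37  35  33  33  33  37  67  74  82  97 110 118 119] [190 190 190 190 190 179 151 140 139 138] [ 87  87  88  87  79  98 107 112 117 114 113 114] [116 116 115 118 114 100  84  83  85  86  84  81] [135 137 138 141 144 139 118 155 173 193 194 192] [190 195 199 193 181 150  98 128 140 138 138 137]
[[ 0.4432 -0.2738  0.04  ]
 [ 0.445  -0.2181  0.04  ]
 [ 0.5329 -0.2775  0.04  ]
 [ 0.5348 -0.2182  0.04  ]]
```

Emit:
{"api": "jog_arm", "payload": {
  "delta_pos": [
    [-0.2,0,-5],
    [-0.4,0,-10],
    [-0.4,0,-15],
    [-0.4,0,-20],
    [-0.4,0,-23],
    [-0.4,0,-24],
    [-0.4,0,-24.4],
    [-0.4,0,-24.5],
    [-0.4,0,-24.5],
    [-0.4,0,-24.5]
  ],
  "turn": [0,0,0,0,0,0,0,0,0,0],
  "grip": [0,0,0,0,0,0,0,0,0,0]
}}

```text
time_s: 15.42
position: [0.4573, -0.2474, 0.0038]
tcp_rot: [[-0.999, 0.033, 0.001], [0.033, 0.999, -0.001], [-0.001, -0.001, -1.0]]
force: [-0.2, -0.3, -0.0]
opening: 1.002
grasp_force: 0.0
```

Emit:
{"api": "jog_arm", "payload": {
  "delta_pos": [
    [0,0,0],
    [0,0,0],
    [0,0,0],
    [0,0,0],
    [0,0,0],
    [0,0,0]
  ],
  "turn": [0,0,0,0,0,0],
  "grip": [0.32,0.32,0.32,0.32,0.32,0.32]
}}

```text
time_s: 16.18
position: [0.4569, -0.2471, 0.003]
tcp_rot: [[-0.999, 0.033, 0.0], [0.033, 0.999, -0.0], [-0.0, -0.0, -1.0]]
force: [-0.3, -1.5, 0.5]
opening: 0.683
grasp_force: 26.9
```

Emit:
{"api": "jog_arm", "payload": {
  "delta_pos": [
    [0,0,0],
    [0,0,0],
    [0,0,0]
  ],
  "turn": [0,0,0],
  "grip": [0.313,0.313,0.313]
}}

```text
time_s: 16.55
position: [0.457, -0.247, 0.003]
tcp_rot: [[-0.999, 0.033, 0.0], [0.033, 0.999, -0.0], [-0.0, -0.0, -1.0]]
force: [0.3, -1.5, -0.6]
opening: 0.693
grasp_force: 7.0
```

Emit:
{"api": "jog_arm", "payload": {
  "delta_pos": [
    [0,0,0.5],
    [0,0,1],
    [0,0,2],
    [0,0,3],
    [0,0,4],
    [0,0,5],
    [0,0,6],
    [0,0,7],
    [0,0,8],
    [0,0,9],
    [0,0,9]
  ],
  "turn": [0,0,0,0,0,0,0,0,0,0,0],
  "grip": [0.313,0.313,0.313,0.313,0.313,0.313,0.313,0.313,0.313,0.313,0.313]
}}

```text
time_s: 17.92
position: [0.4574, -0.2474, 0.0938]
tcp_rot: [[-0.999, 0.033, 0.001], [0.033, 0.999, -0.001], [-0.002, -0.001, -1.0]]
force: [-0.3, 0.8, -2.7]
opening: 0.689
grasp_force: 7.1
```

Run:
```python
from h import *
a=capture("wrist");b=capture("scene")
crop(a,200,100,250,250,1.6,"pics/a.png");crop(b,170,230,160,160,2.5,"pics/b.png")
A=cv2.imread("pics/a.png");B=cv2.imread("pics/b.png")
cv2.imwrite("pics/v6.png",np.hstack([A,B]))
s=read_state();print(s["moment"],s["force"])
```

```text
[0.0535539  0.09982246 0.03581364] [ 0.10947836  0.17498499 -1.264666  ]
```

View pics/v6.png

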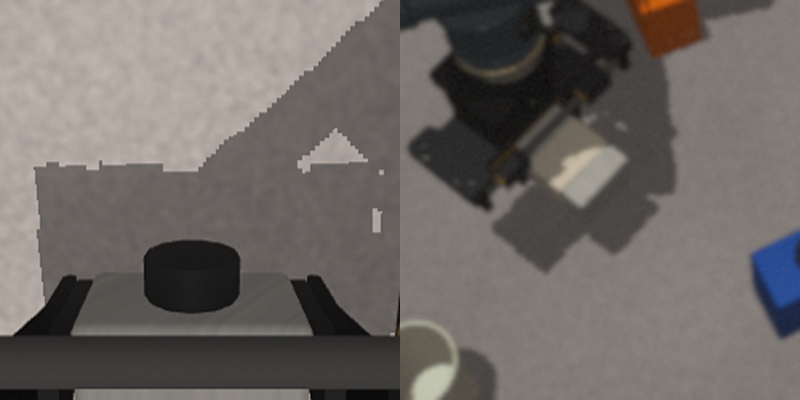

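The view shows the tin still held nearly level: the cap's end disc faces the robot and the broad face is up. I'll ease the grip so it swings down.

Emit:
{"api": "jog_arm", "payload": {
  "delta_pos": [
    [0,0,0],
    [0,0,0],
    [0,0,0]
  ],
  "turn": [0,0,0],
  "grip": [0.3115,0.3115,0.3115]
}}

```text
time_s: 18.4
position: [0.4563, -0.2467, 0.0926]
tcp_rot: [[-0.999, 0.033, -0.001], [0.033, 0.999, 0.001], [0.001, 0.001, -1.0]]
force: [-0.3, -0.1, -1.6]
opening: 0.688
grasp_force: 2.3
```

```bash
cat > st.py <<'E'
from h import *
c=capture("wrist"); s=read_state();print(s["moment"],s["force"],s["grasp_force"])
g=c["color"].min(2)[220:310,240:400]; q=max(cv2.findContours((g<50).astype(np.uint8)[:, 30:130],0,1)[0],key=cv2.contourArea); print(cv2.boundingRect(q))
E
python3 st.py
```

```text
[0.01174717 0.00814837 0.01497327] [-0.14529782 -0.13345004 -1.46804881] 2.3127922788262367
(24, 78, 52, 12)
```

Emit:
{"api": "jog_arm", "payload": {
  "delta_pos": [
    [0,0,0],
    [0,0,0],
    [0,0,0]
  ],
  "turn": [0,0,0],
  "grip": [0.3105,0.3105,0.3105]
}}

```text
time_s: 18.82
position: [0.457, -0.2471, 0.0932]
tcp_rot: [[-0.999, 0.033, 0.0], [0.033, 0.999, -0.0], [-0.0, -0.0, -1.0]]
force: [0.0, -0.1, -0.3]
opening: 0.687
grasp_force: 0.1
```

```bash
python3 st.py
```

```text
[ 0.05651738 -0.03716319  0.01840043] [0.12434078 0.90188461 0.40539885] 0.10544173652306199
(24, 66, 52, 24)
```

Run:
```python
from h import *
a=capture("wrist");b=capture("scene")
crop(a,200,100,250,250,1.6,"pics/a.png");crop(b,170,230,160,160,2.5,"pics/b.png")
cv2.imwrite("pics/v7.png",np.hstack([cv2.imread("pics/a.png"),cv2.imread("pics/b.png")]))
s=read_state();print(s["moment"],s["force"],s["grasp_force"],s["opening"])
```

```text
[0.05380296 0.03666507 0.04165636] [-0.2718196   0.29455964 -0.12899236] 0.09421856375411153 0.6897641256117836
```

View pics/v7.png

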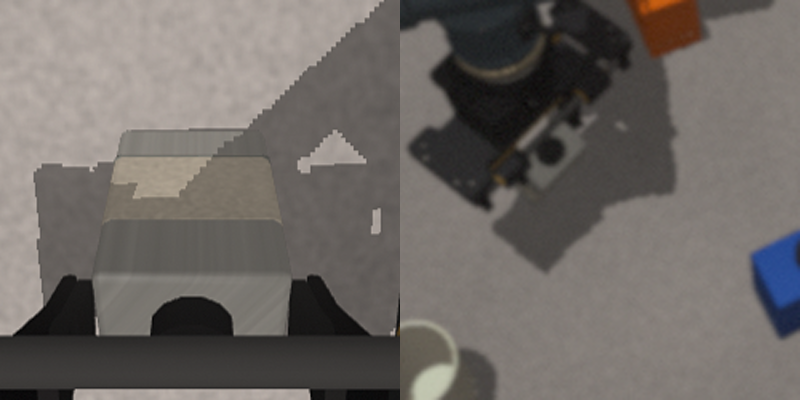

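The tin has swung to nearly upright: its broad face now looks toward the robot and its cap is on top. It's tilted and barely held, so I'll catch it with a firmer grip.

Emit:
{"api": "jog_arm", "payload": {
  "delta_pos": [
    [0,0,0]
  ],
  "turn": [0],
  "grip": [0.33]
}}

```text
time_s: 19.1
position: [0.457, -0.247, 0.0931]
tcp_rot: [[-0.999, 0.033, 0.0], [0.033, 0.999, -0.0], [-0.0, -0.0, -1.0]]
force: [-0.1, 0.5, 0.2]
opening: 0.679
grasp_force: 20.8
```

```bash
cat > edge.py <<'E'
from h import *
np.set_printoptions(precision=4,suppress=True,linewidth=150)
s=read_state();print(s["position"],s["moment"],s["force"],s["grasp_force"],s["opening"])
a=capture("wrist");cv2.imwrite("pics/e.png",a["color"]);g=a["color"].min(2)
print(g[170:300:2,290])
for v in(185,225,255,268,275,285,300): print(v,[int(k) for k in np.flatnonzero(abs(np.diff(cv2.GaussianBlur(g,(3,3),0)[v,240:400].astype(int)))>14)+240])
t=capture("top")
E
python3 edge.py
```

```text
[ 0.457  -0.247   0.0931] [0.1227 0.0153 0.0192] [-0.0564  0.4769  0.1798] 20.84376633167267 0.6790949016375694
[161 162 158 157 156 161 113 125 124 124 124 125 124 124 135 135 136 136 136 134 139 137 137 140 135 137 143 114 100 100 102 101 102 107  89  90  89
  89  89  89  89  89  88  89  89  87  87  87  87  87  96 112 121 114 110 108 110 111 113 112 112 113 114 114 113]
185 []
225 []
255 []
268 []
275 [256, 257, 381, 382, 390]
285 [257, 258, 259, 379, 380]
300 [258, 259, 260, 293, 294, 295, 343, 344, 345, 377, 378, 379]
```

Run:
```python
from h import *
np.set_printoptions(precision=4,suppress=True)
a=capture("wrist"); f=np.array([[274.5,182],[369,182]]);t=np.array([[257,271],[382,271]])
for z in(0,.01,.02,.03): print(z,ray(a,f,z),np.ptp(ray(a,f,z)[:,1]))
for z in(.08,.092,.1,.11): print(z,ray(a,t,z),np.ptp(ray(a,t,z)[:,1]))
```

```text
0 [[ 0.4124 -0.2762  0.    ]
 [ 0.4146 -0.209   0.    ]] 0.06717833087985656
0.01 [[ 0.4112 -0.2749  0.01  ]
 [ 0.4133 -0.2103  0.01  ]] 0.06453689731999779
0.02 [[ 0.4101 -0.2736  0.02  ]
 [ 0.4121 -0.2117  0.02  ]] 0.06189546376013896
0.03 [[ 0.4089 -0.2723  0.03  ]
 [ 0.4109 -0.213   0.03  ]] 0.059254030200280194
0.08 [[ 0.4491 -0.278   0.08  ]
 [ 0.4513 -0.2127  0.08  ]] 0.0652954421081558
0.092 [[ 0.4446 -0.2756  0.092 ]
 [ 0.4466 -0.2148  0.092 ]] 0.06080071053000757
0.1 [[ 0.4416 -0.274   0.1   ]
 [ 0.4435 -0.2162  0.1   ]] 0.05780422281124212
0.11 [[ 0.4378 -0.272   0.11  ]
 [ 0.4396 -0.2179  0.11  ]] 0.05405861316278526
```

The tin leans about 23°, with its top toward +x and its far foot edge at or near the bench. I'll press lightly to confirm contact.

Emit:
{"api": "jog_arm", "payload": {
  "delta_pos": [
    [0,0,-0.2],
    [0,0,-0.3],
    [0,0,-0.3]
  ],
  "turn": [0,0,0],
  "grip": [0.33,0.33,0.33]
}}

```text
time_s: 19.62
position: [0.4589, -0.2473, 0.0925]
tcp_rot: [[-0.999, 0.034, 0.005], [0.034, 0.999, -0.002], [-0.005, -0.002, -1.0]]
force: [1.6, 4.4, 17.9]
opening: 0.678
grasp_force: 25.9
```

Emit:
{"api": "jog_arm", "payload": {
  "delta_pos": [
    [-0.2,0,0.1],
    [-0.6,0,0.1],
    [-1.0,0,0.1],
    [-1.4,0,0.15],
    [-1.8,0,0.15],
    [-1.8,0,0.15]
  ],
  "turn": [0,0,0,0,0,0],
  "grip": [0.315,0.315,0.315,0.315,0.315,0.315]
}}

```text
time_s: 20.38
position: [0.4386, -0.247, 0.0916]
tcp_rot: [[-0.999, 0.033, -0.0], [0.033, 0.999, 0.0], [0.0, 0.0, -1.0]]
force: [-0.8, 1.9, 4.6]
opening: 0.688
grasp_force: 7.5
```

```bash
python3 edge.py
```

```text
[ 0.4386 -0.247   0.0916] [ 0.1493  0.0517 -0.008 ] [-0.778   1.8572  4.6003] 7.488844692707062 0.6875898901249056
[162 163 163 163 162 162 162 162 161 161 161 160 161 162 161 158 115  87  85  86  85  87  81  95  94  95  93  95  94  96  94  94  95  93  94  94  96
  85  83  83  83  83  83  82  83  83  83  81  81  88 104 113 114 114 112 112 113 115 114 115 114 117 115 115 115]
185 [343, 344]
225 []
255 []
268 []
275 [256, 257, 380, 381, 382]
285 [257, 258, 328, 379, 380, 381]
300 [258, 259, 260, 293, 294, 295, 343, 344, 345, 378, 379, 380]
```

The tin is righting: its foot edge has moved from row 182 to 202. I'll continue the drag.

Emit:
{"api": "jog_arm", "payload": {
  "delta_pos": [
    [-0.4,0,0],
    [-0.8,0,0],
    [-1.2,0,0],
    [-1.5,0,0],
    [-1.5,0,0]
  ],
  "turn": [0,0,0,0,0],
  "grip": [0.315,0.315,0.315,0.315,0.315]
}}

```text
time_s: 21.1
position: [0.4233, -0.2468, 0.0913]
tcp_rot: [[-0.999, 0.033, -0.001], [0.033, 0.999, 0.001], [0.001, 0.001, -1.0]]
force: [-0.0, -0.0, -0.8]
opening: 0.689
grasp_force: 7.5
```

```bash
python3 edge.py
python3 - <<'E'
from h import *
a=capture("wrist"); print(proj(a,[[.424-.02,-.247,0],[.424-.02,-.247,.092]]))
E
```

```text
[ 0.4233 -0.2468  0.0913] [-0.0084 -0.0304 -0.0062] [-0.0479 -0.0437 -0.8489] 7.451649382710457 0.6885189134748044
[160 158 156 157 160 158 156 154 155 157 160 161 163 163 162 166  99 101 101 100  83  85  85  86  75  94  93  93  93  92  95  93  92  93  92  92  93
  97  82  83  82  82  82  81  82  81  82  80  80  90 106 111 114 113 113 113 115 114 115 115 116 118 117 115 117]
185 [345, 346]
225 []
255 []
268 []
275 [256, 257, 258, 380, 381, 382]
285 [257, 258, 259, 309, 310, 311, 327, 328, 329, 379, 380, 381]
300 [258, 259, 260, 293, 294, 343, 344, 345, 378, 379, 380]
[[316.42024994 215.66392456]
 [314.74917682 256.12480619]]
```

I've used all ten views, so from here I work by numbers. I'll fit the tilt from the label and edge rows.

Run:
```python
from h import *
from scipy.optimize import least_squares
np.set_printoptions(precision=4,suppress=True,linewidth=160)
o=cv2.imread("pics/w5.png").min(2); print("w5",o[190:280:1,317-15])
a=capture("wrist");g=cv2.GaussianBlur(a["color"],(3,3),0).mean(2)
print(g[196:276,300].astype(int))
for v in(212,230,250,262): print(v,g[v,250:284:2].astype(int),g[v,354:392:2].astype(int))
```

```text
w5 [ 78  73  73  74  72  83  97 108 116 118 118 117 116 116 116 116 116 116 116 116 116 116 116 115 114 113 115 113 114 114 113 112 113 114 116 115 113 114 116
 118 117 117 116 115 113 114 117 117 115 118 117 115 117 117 113 113 115 118 118 117 117 117 117 117 117 118 111  87 177 199 197 196 195 195 196 196 195 195
 194 193 193 192 192 192 193 181 148 138 142 144]
[159 158 159 161 163 165 159 138 122 118 118 119 116 109 101  93  89  88  88  88  88  86  85  92 101 103 102 103 104 104 104 104 104 104 104 104 104 102 100
  99 101 103 104 103 102 102 104 107 105  94  84  82  83  83  83  83  83  82  82  82  82  82  82  83  82  82  82  82  82  82  83  86  93 101 108 113 116 118
 120 121]
212 [100 100 100 102 102 103 103 102 102 103 104 104 102 101  93  88  88] [ 86  87  87  86  88  99  98  96  95  95  95  94  96  97  97  98 100  99  98]
230 [100  99 100 101 102 102 103 102  99  97  98  97  99 102 102 102 102] [102 104 105 105 105 104 103 101  97  96  98  98  97  97  98  97  97  98  97]
250 [101 102 100 100 102 102 102  98  86  86  86  84  83  82  83  85  87] [85 85 85 84 83 84 84 85 83 83 87 95 94 94 95 95 96 96 94]
262 [100  99  98  97  98  95  84  85  86  84  82  82  82  84  86  87  88] [87 86 85 84 84 83 83 83 84 84 82 83 86 96 98 98 98 98 98]
```

Tilt is now about 8° with the far foot edge on the bench, so pressing straight down rights it. I'll do that with a small drag.

Emit:
{"api": "jog_arm", "payload": {
  "delta_pos": [
    [-0.1,0,-0.15],
    [-0.4,0,-0.3],
    [-0.8,0,-0.4],
    [-0.9,0,-0.5],
    [-0.9,0,-0.5]
  ],
  "turn": [0,0,0,0,0],
  "grip": [0.315,0.315,0.315,0.315,0.315]
}}

```text
time_s: 21.92
position: [0.414, -0.2461, 0.0874]
tcp_rot: [[-0.999, 0.033, -0.001], [0.033, 0.999, 0.001], [0.001, 0.001, -1.0]]
force: [-2.3, 1.8, 10.1]
opening: 0.69
grasp_force: 8.7
```

```bash
cat > w.py <<'E'
from h import *
np.set_printoptions(precision=4,suppress=True,linewidth=160)
a=capture("wrist");g=cv2.GaussianBlur(a["color"],(3,3),0).mean(2)
print(g[200:280,300].astype(int))
for v in(217,222,250,262): print(v,g[v,250:290:2].astype(int),g[v,350:392:2].astype(int))
E
python3 w.py
```

```text
[162 162 162 160 155 152 151 152 152 143 119 101  97  98  99 100 100 100 100 100  99  95  89  86  85  85  85  84  85  91  98 100 100 100 101 101 101 102 102
 101  99  98  99 100 100 100 101 103 102  91  83  81  81  81  81  80  80  81  81  81  81  81  81  81  80  81  85  92 100 107 114 118 121 124 126 126 127 127
 127 127]
217 [101 101 100 100 102 103 103 101 100  99 100 101 100 100 101 102 102 103 105 104] [100  99  98  99 101 102 101  98  96  97  96  95  95  97  98  96  95  94  94  93  92]
222 [100  99 100 103 104 104 103 101 100  99  98  99 101 102 100  94  90  89  89  89] [ 89  88  88  88  88  93  96  98 100 102 100  97  96  96  95  95  94  96  97  96  96]
250 [ 97  96  96  97  98  98  98  98 100  92  86  84  82  82  82  84  85  86  86  85] [86 86 85 84 83 83 83 84 84 83 87 96 98 98 97 98 98 97 97 97 96]
262 [ 99  99  98  99 100  97  84  83  83  82  81  80  81  82  84  85  85  83  82  82] [84 85 85 83 83 83 82 81 81 82 82 82 81 82 86 94 95 96 97 96 95]
```

The tilt is now about 0.5° with the foot pressed on the bench at 10 N. I'll ease off and release.

Emit:
{"api": "jog_arm", "payload": {
  "delta_pos": [
    [0.1,0,0.15],
    [0.1,0,0.15],
    [0.1,0,0.15],
    [0.1,0,0.15],
    [0.1,0,0.15],
    [0.1,0,2],
    [0.1,0,7],
    [0.1,0,12],
    [-1,0,14],
    [-2,0,14],
    [-2,0,14],
    [-2,0,14]
  ],
  "turn": [0,0,0,0,0,0,0,0,0,0,0,0],
  "grip": [0.25,0.2,0.1,0,0,0,0,0,0,0,0,0]
}}

```text
time_s: 23.48
position: [0.3944, -0.2465, 0.2252]
tcp_rot: [[-0.999, 0.033, -0.002], [0.033, 0.999, 0.002], [0.002, 0.002, -1.0]]
force: [0.1, -0.0, -0.3]
opening: 0.998
grasp_force: 0.0
```

Run:
```python
from h import *
np.set_printoptions(precision=4,suppress=True,linewidth=160)
s=read_state();print(s["position"])
for n in("wrist","top","scene"):
    c=capture(n);I=cv2.GaussianBlur(c["color"],(3,3),0);g=I.max(2)
    p=proj(c,[[.413,-.246,.104]])[0]; print(n,"expect",p)
    r=70 if n=="wrist" else 14
    x0,y0=max(int(p[0])-r,0),max(int(p[1])-r,0)
    m=(g[y0:y0+2*r,x0:x0+2*r]<(60 if n=="wrist" else 62)).astype(np.uint8)
    for q in cv2.findContours(m,0,1)[0]:
        if cv2.contourArea(q)>15:
            e=cv2.minAreaRect(q+np.array([x0,y0])); print(e,ray(c,e[0],.104)[0])
```

```text
[ 0.3944 -0.2465  0.2252]
wrist expect [318.9181 253.2151]
((317.5, 316.5), (11.0, 139.0), 90.0) [ 0.4714 -0.2492  0.104 ]
((320.5, 256.0), (30.0, 29.0), 90.0) [ 0.4155 -0.2448  0.104 ]
top expect [430.9393 307.9883]
((429.5, 306.5), (27.0, 27.0), 90.0) [ 0.4162 -0.2426  0.104 ]
scene expect [212.5607 275.8672]
((214.35000610351562, 278.54998779296875), (10.75174331665039, 11.067972183227539), 71.56504821777344) [ 0.4209 -0.2486  0.104 ]
```

The cap reads as a clean circle at (0.4155, −0.245), consistent across views at height 0.104, so the tin stands upright and released. I'll regrasp it across its depth.

Emit:
{"api": "jog_arm", "payload": {
  "delta_pos": [
    [2.1,0.15,0],
    [2.1,0.15,0],
    [2.1,0.15,0],
    [2.1,0.15,0],
    [2.1,0.15,0],
    [2.1,0.15,0],
    [2.1,0.15,0],
    [2.1,0.15,0],
    [2.1,0.15,0],
    [2.1,0.15,0],
    [2.1,0.15,0]
  ],
  "turn": [-10,-20,-30,-40,-50,-60,-70,-80,-90,-90,-90],
  "grip": [0,0,0,0,0,0,0,0,0,0,0]
}}

```text
time_s: 25.0
position: [0.4159, -0.2454, 0.2262]
tcp_rot: [[0.03, 1.0, -0.0], [1.0, -0.03, 0.0], [0.0, -0.0, -1.0]]
force: [0.7, 0.0, 0.2]
opening: 1.0
grasp_force: 0.0
```

Run:
```python
from h import *
np.set_printoptions(precision=4,suppress=True,linewidth=160)
s=read_state();print(s["position"],np.degrees(np.arctan2(*s["tcp_rot"][[1,0],1])))
c=capture("wrist");I=cv2.GaussianBlur(c["color"],(3,3),0);g=I.mean(2)
p=proj(c,[[.4155,-.2448,.104]])[0];print(p,proj(c,[[.4155-.02,-.2448-.03,.092],[.4155+.02,-.2448+.03,.092]]))
for v in(215,230,250,265,280): print(v,g[v,270:372:2].astype(int))
m=(I.max(2)[200:305,270:370]<60).astype(np.uint8)
for q in cv2.findContours(m,0,1)[0]:
    if cv2.contourArea(q)>100: e=cv2.minAreaRect(q+np.array([270,200]));print(e,ray(c,e[0],.104))
```

```text
[ 0.4159 -0.2454  0.2262] -1.7382833328089975
[318.7869 232.0965] [[297.102  262.3089]
 [341.6821 192.917 ]]
215 [141 139 136 137 139 142 142 141 142 143 143 142 139 139  96 105 110 110 110 109 109 107  79  51  47  40  38  46  70  91 109 110 110 113 115 114 106 110 141
 139 136 138 141 142 141 141 138 137 139 140 139]
230 [144 142 142 142 144 145 144 144 144 145 145 143 144 144 103 102 107 109  55  36  37  37  37  36  37  37  37  37  37  37  37  37  37  68 109 108 100 121 140
 136 137 139 137 138 142 142 141 140 136 139 142]
250 [138 144 147 147 144 144 144 141 139 143 146 144 137 138 127 186 207 204 204 202 200 198 198 201 202 203 203 203 201 202 201 202 205 205 203 198 148 131 140
 137 134 137 138 141 140 140 141 141 140 139 137]
265 [143 143 142 144 143 143 143 143 144 143 144 141 142 145 141 140 139 143 147 145 144 142 138 136 140 140 138 141 141 140 143 143 143 139 139 140 140 139 138
 138 140 141 140 138 136 136 136 133 133 135 138]
280 [139 139 139 142 140 137 142 144 142 141 138 138 142 144 141 141 143 141 140 139 142 143 140 137 137 137 140 142 141 141 141 139 137 138 138 136 134 134 136
 142 140 135 136 138 136 135 134 138 138 139 139]
((320.5, 230.0), (30.0, 29.0), 90.0) [[ 0.417  -0.2431  0.104 ]]
```

Emit:
{"api": "jog_arm", "payload": {
  "delta_pos": [
    [0.1,0.15,-4],
    [0.1,0.15,-9],
    [0.1,0.15,-13],
    [0.1,0.15,-16],
    [0.1,0.15,-17.4],
    [0.1,0.15,-17.4],
    [0.1,0.15,-17.4],
    [0.1,0.15,-17.4],
    [0.1,0.15,-17.4],
    [0.1,0.15,-17.4],
    [0.1,0.15,-17.4],
    [0.1,0.15,-17.4]
  ],
  "turn": [0,0,0,0,0,0,0,0,0,0,0,0],
  "grip": [0,0,0,0,0,0,0,1,1,1,1,1]
}}

```text
time_s: 26.55
position: [0.4169, -0.2439, 0.0525]
tcp_rot: [[0.033, 0.999, -0.0], [0.999, -0.033, -0.0], [-0.0, -0.0, -1.0]]
force: [0.7, -0.6, -0.2]
opening: 0.514
grasp_force: 0.0
```

Emit:
{"api": "jog_arm", "payload": {
  "delta_pos": [
    [0,0,0],
    [0,0,0],
    [0,0,0],
    [0,0,0],
    [0,0,0],
    [0,0,0]
  ],
  "turn": [0,0,0,0,0,0],
  "grip": [1,1,1,1,1,1]
}}

```text
time_s: 27.3
position: [0.4169, -0.2439, 0.0524]
tcp_rot: [[0.033, 0.999, -0.0], [0.999, -0.033, 0.0], [0.0, -0.0, -1.0]]
force: [-0.5, 0.1, -0.9]
opening: 0.46
grasp_force: 30.0
```

Emit:
{"api": "jog_arm", "payload": {
  "delta_pos": [
    [0,0,4],
    [0,0,10],
    [0,0,16],
    [1,4,20],
    [3,9,20],
    [5,14,20],
    [7,19,20],
    [8,24,20],
    [9,29,20],
    [11,34,20],
    [12.5,39,20],
    [13.5,43,20]
  ],
  "turn": [0,0,0,1,2,3,4,5,6,6.9,6.9,6.9],
  "grip": [1,1,1,1,1,1,1,1,1,1,1,1]
}}

```text
time_s: 28.8
position: [0.5515, 0.188, 0.2517]
tcp_rot: [[-0.088, 0.996, -0.001], [0.996, 0.088, -0.0], [-0.0, -0.001, -1.0]]
force: [0.3, -0.3, -1.4]
opening: 0.457
grasp_force: 30.0
```

Emit:
{"api": "jog_arm", "payload": {
  "delta_pos": [
    [0,0,0],
    [0,0,0],
    [0,0,0]
  ],
  "turn": [0,0,0],
  "grip": [1,1,1]
}}

```text
time_s: 29.18
position: [0.5513, 0.1848, 0.2522]
tcp_rot: [[-0.086, 0.996, -0.001], [0.996, 0.086, -0.001], [-0.0, -0.001, -1.0]]
force: [0.1, 0.3, -2.3]
opening: 0.454
grasp_force: 30.0
```

Run:
```python
from cap import *
s=read_state();print(s["position"],np.degrees(np.arctan2(*s["tcp_rot"][[1,0],1])),P(s["position"]))
c=capture("top");I=cv2.GaussianBlur(c["color"],(3,3),0)
w=capture("wrist");g=w["color"].min(2)
for u in(320,340,350): print(u,g[60:235:4,u])
print(proj(w,[list(C+R@[-.03,-.096])+[.098],list(C+R@[-.028,-.048])+[.11]]))
```

```text
[0.5513 0.1848 0.2522] 4.9319273465484095 [[-0.0378 -0.1788]]
320 [ 74  74  75  76  76  77  68 230 228 128 128 128 128 127 127 129 128 118  83 146 145 144 144 143 143 143 141 140 139 139 138 137 137 136 136 135 136
 135 131 190  83  86  94  94]
340 [ 72  72  73  73  74  74  70 235 129 132 132 133 134 133 134 134 133 123  82 146 146 145 146 144 144 143 143 142 141 140 139 139 138 137 137 137 138
 137 132 191  84  84  92  92]
350 [200  92  74 187 228 223 223 226 125 129 128 129 128 128 128 127 127 118  80 145 144 144 144 143 143 141 142 141 142 141 142 141 141 140 140 139 139
 232 236 239  83  85  93  92]
[[327.8814 128.5116]
 [331.0514  63.7091]]
```

Run:
```python
from cap import *
w=capture("wrist");g=w["color"].min(2)
print(g[120:145,325],g[120:145,345])
print(P(ray(w,[[325,129],[325,131],[325,133],[325,135]],.098)))
m=(g[30:100,295:365]<72).astype(np.uint8)
q=max(cv2.findContours(m,0,1)[0],key=cv2.contourArea)+[295,30]
print(cv2.boundingRect(q))
# cap's far and near rims at z=.11: camera pose
M=w["camera_from_world"];print("cam",P(-M[:3,:3].T@M[:3,3]))
x,y,ww,h=cv2.boundingRect(q);print(P(ray(w,[[331,y-.5]],.11)),P(ray(w,[[331,y+h-.5]],.098)))
```

```text
[129 129 129 129 129 129 129 129 122 110  96  84  81 135 147 146 146 146 146 145 145 144 144 144 144] [132 132 134 133 132 132 132 132 123 110  94  84  80 132 144 143 142 143 143 143 142 143 142 142 141]
[[-0.0322 -0.0963]
 [-0.0322 -0.0979]
 [-0.0322 -0.0996]
 [-0.0322 -0.1012]]
(311, 46, 39, 44)
cam [[-0.0374 -0.1039]]
[[-0.0279 -0.0351]] [[-0.0273 -0.0651]]
```

Emit:
{"api": "jog_arm", "payload": {
  "delta_pos": [
    [0.5,3,0],
    [0.8,4.4,-3],
    [0.8,4.4,-8],
    [0.8,4.4,-13],
    [0.8,4.4,-16],
    [0.8,4.4,-18],
    [0.8,4.4,-18.9],
    [0.8,4.4,-19.1],
    [0.8,4.4,-19.1],
    [0.8,4.4,-19.1]
  ],
  "turn": [0.1,0.1,0.1,0.1,0.1,0.1,0.1,0.1,0.1,0.1],
  "grip": [1,1,1,1,1,1,1,1,1,1]
}}

```text
time_s: 30.58
position: [0.5606, 0.2302, 0.0625]
tcp_rot: [[-0.089, 0.996, 0.002], [0.996, 0.089, 0.0], [0.0, 0.002, -1.0]]
force: [0.1, 1.0, -1.9]
opening: 0.458
grasp_force: 30.0
```

```bash
cat > p.py <<'E'
from cap import *
s=read_state();print(s["position"],np.degrees(np.arctan2(*s["tcp_rot"][[1,0],1])),P(s["position"]),s["force"],s["grasp_force"])
E
python3 p.py
```

```text
[0.5606 0.2302 0.0625] 5.112138698641761 [[-0.0246 -0.1345]] [ 0.0822  0.9769 -1.9097] 29.992547223810107
```

Emit:
{"api": "jog_arm", "payload": {
  "delta_pos": [
    [0,0,-0.2],
    [0.1,0.01,-0.25],
    [0.25,0.02,-0.25],
    [0.4,0.03,-0.25],
    [0.45,0.04,-0.25],
    [0.45,0.04,-0.25]
  ],
  "turn": [0,0,0,0,0,0],
  "grip": [1,1,1,1,1,1]
}}

```text
time_s: 31.32
position: [0.5644, 0.2304, 0.0589]
tcp_rot: [[-0.089, 0.996, -0.0], [0.996, 0.089, -0.0], [-0.0, -0.0, -1.0]]
force: [-0.3, 0.1, -2.1]
opening: 0.454
grasp_force: 30.0
```

Emit:
{"api": "jog_arm", "payload": {
  "delta_pos": [
    [-0.02,0.2,0],
    [-0.04,0.4,0],
    [-0.05,0.5,0],
    [-0.05,0.5,0],
    [-0.05,0.5,0]
  ],
  "turn": [0,0,0,0,0],
  "grip": [1,1,1,1,1]
}}

```text
time_s: 31.95
position: [0.5638, 0.2354, 0.059]
tcp_rot: [[-0.089, 0.996, -0.0], [0.996, 0.089, -0.0], [-0.0, -0.0, -1.0]]
force: [0.2, 0.4, -1.5]
opening: 0.455
grasp_force: 30.0
```

```bash
python3 p.py
```

```text
[0.5638 0.2354 0.059 ] 5.111981779793626 [[-0.0209 -0.1295]] [ 0.2453  0.3783 -1.4618] 29.992307553766295
```

Emit:
{"api": "jog_arm", "payload": {
  "delta_pos": [
    [-0.01,0.1,0],
    [-0.02,0.2,0],
    [-0.02,0.25,0],
    [-0.02,0.25,0]
  ],
  "turn": [0,0,0,0],
  "grip": [1,1,1,1]
}}

```text
time_s: 32.45
position: [0.5636, 0.2379, 0.059]
tcp_rot: [[-0.089, 0.996, -0.0], [0.996, 0.089, -0.0], [-0.0, -0.0, -1.0]]
force: [0.3, -0.6, -1.9]
opening: 0.461
grasp_force: 30.0
```

```bash
python3 p.py
```

```text
[0.5636 0.2379 0.059 ] 5.115279751452165 [[-0.0209 -0.1271]] [ 0.2501 -0.5799 -1.902 ] 29.992447653785348
```

Emit:
{"api": "jog_arm", "payload": {
  "delta_pos": [
    [-0.01,0.1,0],
    [-0.01,0.15,0],
    [-0.01,0.15,0],
    [-0.01,0.15,0]
  ],
  "turn": [0,0,0,0],
  "grip": [1,1,1,1]
}}

```text
time_s: 32.95
position: [0.5636, 0.2393, 0.059]
tcp_rot: [[-0.089, 0.996, 0.0], [0.996, 0.089, -0.0], [-0.0, 0.0, -1.0]]
force: [0.3, -2.8, -1.5]
opening: 0.454
grasp_force: 30.0
```

```bash
python3 p.py
```

```text
[0.5636 0.2393 0.059 ] 5.1079044215599705 [[-0.0208 -0.1257]] [ 0.3478 -2.8164 -1.5257] 29.99279536656104
```

Emit:
{"api": "jog_arm", "payload": {
  "delta_pos": [
    [-0.01,0.1,0],
    [-0.01,0.15,0],
    [-0.01,0.15,0],
    [-0.01,0.15,0]
  ],
  "turn": [0,0,0,0],
  "grip": [1,1,1,1]
}}

```text
time_s: 33.45
position: [0.5635, 0.2396, 0.0591]
tcp_rot: [[-0.089, 0.996, -0.0], [0.996, 0.089, -0.002], [-0.002, -0.0, -1.0]]
force: [0.9, -6.8, -0.2]
opening: 0.457
grasp_force: 30.0
```

```bash
python3 p.py
```

```text
[0.5635 0.2396 0.0591] 5.129584972001111 [[-0.0208 -0.1253]] [ 0.8979 -6.7806 -0.2492] 29.993794089532457
```

Emit:
{"api": "jog_arm", "payload": {
  "delta_pos": [
    [0,-0.1,0],
    [0.1,-0.1,0],
    [0.2,-0.1,0],
    [0.25,-0.1,0],
    [0.25,-0.1,0],
    [0.25,0,0],
    [0.25,0,-0.1],
    [0.25,0,-0.1]
  ],
  "turn": [0,0,0,0,0,0,0,0],
  "grip": [1,1,1,1,1,1,1,1]
}}

```text
time_s: 34.45
position: [0.5639, 0.2396, 0.0585]
tcp_rot: [[-0.09, 0.996, -0.005], [0.996, 0.09, -0.003], [-0.002, -0.005, -1.0]]
force: [-4.7, -7.7, 7.3]
opening: 0.458
grasp_force: 30.0
```

```bash
python3 p.py
```

```text
[0.5639 0.2396 0.0585] 5.150047425086114 [[-0.0204 -0.1254]] [-4.7479 -7.6985  7.2511] 29.990930138155818
```

Emit:
{"api": "jog_arm", "payload": {
  "delta_pos": [
    [0,0,0],
    [0,0,0],
    [0,0,0],
    [-0.1,-0.1,0.1],
    [-0.1,-0.1,2],
    [-0.1,-0.1,6],
    [-0.1,-0.1,11],
    [0,-2,15],
    [0,-6,16],
    [0,-7,16],
    [0,-7,16],
    [0,-7,16]
  ],
  "turn": [0,0,0,0,0,0,0,0,0,0,0,0],
  "grip": [0.35,0.2,0.1,0.1,0,0,0,0,0,0,0,0]
}}

```text
time_s: 35.95
position: [0.5655, 0.1717, 0.2174]
tcp_rot: [[-0.09, 0.996, -0.001], [0.996, 0.09, 0.0], [0.001, -0.001, -1.0]]
force: [-0.1, 0.9, 0.1]
opening: 1.002
grasp_force: 0.0
```

```bash
python3 p.py
python3 - <<'E'
from cap import *
w=capture("wrist");I=cv2.GaussianBlur(w["color"],(3,3),0);g=I.max(2)
for n,p in dict(L=[-.028,-.048],S=[-.02,-.126]).items():
    u,v=proj(w,list(C+R@p)+[.11])[0]; x0,y0=int(u)-32,max(int(v)-32,0)
    m=(g[y0:y0+64,x0:x0+64]<70).astype(np.uint8)
    q=max(cv2.findContours(m,0,1)[0],key=cv2.contourArea)+[x0,y0];x,y,ww,h=cv2.boundingRect(q)
    print(n,(u,v),(x,y,ww,h),P(ray(w,(x+ww/2-.5,y+h/2-.5),.11)))
G=I.mean(2).astype(int)
u,v=proj(w,list(C+R@[-.02,-.096])+[.098])[0];print(u,v,G[int(v)-14:int(v)+16,int(u)])
for pl in(-.096-.008,-.15):
    u,v=proj(w,list(C+R@[-.02,pl])+[.098])[0];print(u,v,G[int(v),int(u)-45:int(u)+50:2])
print("row of corners:",proj(w,[list(C+R@[x,y])+[.098] for x,y in((-.04,-.1),(0,-.1),(-.04,-.15),(0,-.15),(-.02,-.156))]))
u,v=proj(w,list(C+R@[-.035,-.156])+[.098])[0];print(v,G[int(v)-10:int(v)+14,int(u)])
E
```

```text
[0.5655 0.1717 0.2174] 5.13590764095563 [[-0.0249 -0.1931]] [-0.1093  0.88    0.088 ] 0.0
L (np.float64(314.8292258118419), np.float64(30.369364232046614)) (292, 7, 45, 53) [[-0.0286 -0.0496]]
S (np.float64(325.9653825045602), np.float64(149.46119296417413)) (309, 132, 34, 36) [[-0.0203 -0.126 ]]
325.92476114018774 107.42316845769118 [158 124 116 118 118 118 118 118 118 119 119 115 107  98  87  83  91 102 110 116 120 121 121 121 121 121 122 122 120 118]
325.85846222835085 118.75609979273965 [146 145 147 166 209 189 190 189 190 172  97 109 115 114 115 116 118 119 117 116 119 121 122 120 120 121 120 119 120 120 120 120 121 121 116  98 110
  88  81  81  81  81  82  83  81  82  82  81]
325.49706596433134 180.5320615907189 [122 124 123 125 123 123 123 123 122 123  99  97 106 109 111 109 107 107 107 107 106 105 105 107 108 108 109 109 109 108 109 109 108 110 103 101  89
  84  85  86  85  84  83  83  83  84  85  85]
row of corners: [[299.0963 113.0759]
 [352.6841 113.1492]
 [299.992  180.5002]
 [350.9998 180.5639]
 [325.4523 188.1886]]
188.16517392226078 [111 111 109 108 106 105 104 101  95  96 109 121 122 122 122 122 123 123 123 122 123 123 123 123]
```

The measured positions fit the limits. The large tin's cap is at (−0.0286, −0.0496) and the small tin's at (−0.0203, −0.126). The seam between them sits at the expected place with no gap, so I'm handing in.

```bash
python3 -c "
from rig import *
print(hand_in())"
```

```text
the job is handed in; nothing more can be done
None
```

I handed the job in at about 36 s (limit 72 s): both tins measured upright and flush in the plate's corner, and I kept the arm clear of the jar, cup and spray can, though I didn't re-measure them; `hand_in()` returned no verdict.

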